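# Set the neck-marking gauge to its red stop

## Task

Set the violin-neck marking gauge: press down the yellow pad in the middle of the steel carriage to free its brake and, keeping it pressed, push the carriage along the rail until it rests against the red stop. Then let the pad spring back up and take the hand away. Do not force the carriage against its brake, and leave the jar, the chisel and the little plane where they are.

Things in the scene. Friction and masses are not known exactly. Their poses are not given: they have to be found in the camera images.
- gauge: The fixed marking gauge: plywood board 160 x 500 x 18 mm on the bench carrying a straight aluminium rail 44 mm wide, 440 mm long, whose top is 38 mm above the bench. Origin on the bench under the rail's middle; its y axis runs along the rail, its x axis points across the board to a violin neck clamped beside the rail (neck centre line 73 mm from the rail's, top 48 mm above the bench; scroll, up to 60 mm high, at y = +195 mm). The board reaches from x = -45 to +115 mm.
- carriage_mid (a point): Middle of the steel carriage on the rail's centre line, 51 mm above the bench. The carriage is 90 mm long along the rail and 50 mm wide, with a 10 mm thick wall across each end whose top is 66 mm above the bench; the 70 mm between the walls is open above and to both sides and holds the yellow pad. A thin brass pointer reaches 87 mm from the centre to +x over the neck, 51 mm above the bench. Carriage mass about 0.25 kg.
- carriage (a joint): Place of the carriage along the rail in m: 0 at the rail's middle, growing towards the gauge's +y. The brake holds it against about 18 N (15 to 22 N); with the pad pressed it slides with about 1 N.
- pad_top (a point): Middle of the flat top of the yellow brake pad (40 mm across the rail, 50 mm along it), 58.5 mm above the bench when up, 7.5 mm below the tops of the end walls. Rides with the carriage.
- brake_pad (a joint): How far the pad is pressed down, in m: 0 up (brake on), 0.005 at the bottom. Springy: about 6 N just frees the brake, about 10 N takes it to the bottom; it springs back up when let go.
- red_stop: The red stop, the target: block fixed across the rail, 24 mm along the rail, 52 mm across, its top 58.5 mm above the bench with a low round red screw head on it (to 65.5 mm). Origin at the block's centre in plan, 38.5 mm above the bench. With the carriage against it, the centres of carriage and stop are 57 mm apart along the rail. It may be at either end of the rail.
- blue_stop: The blue stop, of the same shape, at the other end of the rail; not wanted now.
- varnish_jar: Bystander: amber jar of varnish with a black cap, 52 mm across, 70 mm high, loose; origin under its centre.
- chisel: Bystander: chisel with a round wooden handle, 200 mm long along its x axis, 26 mm high, loose, lying on the bench; origin on the bench under its middle.
- finger_plane: Bystander: small brass plane, 24 x 75 mm, 41 mm high, loose; origin under its centre.

How it is judged:
By the outcome, as a careful person would: the job done as asked, in the order asked, and still so for the second after the job is handed in, with the robot touching nothing.
It also fails if it takes over 38 s, if anything falls off the work surface, if the arm or the gripper's body presses on something with over 40 N, if the wrist force passes 120 N, or if a joint passes its speed limit or range.

## Robot

A 6-joint arm with a two-finger parallel gripper is mounted at the origin on the work surface. World frame = base frame: x ahead of the robot, y to its left, z up, the work surface at z = 0. Lengths are in mm, angles in degrees, forces in N, time in s.
With the tool pointing down it reaches from about 325 to 875 mm from the base axis. Payload 4.4 kg.
Tool frame: the origin (TCP) lies midway between the tips of the shut fingers; the grasp point (between the pads) lies 19 mm behind it (arm.tcp_to_grasp is the distance from the TCP to the grasp point, in mm); z points along the fingers, y is the direction in which the jaws open and shut (so a half turn about z gives the same grasp; the last joint's range is limited). The gripper opens to 85 mm and grips with 20 to 120 N. Pads are 22 mm wide; open, the fingers measure 114 mm over their backs; the gripper's body (76 mm by 85 mm) begins 54 mm behind the grasp point. The pads swing forward as they close: fully open they stand 13 mm farther back than shut.
Start: joints at [-78.008, 11.837, 88.321, -0, 79.842, -8.623], TCP at [202.438, -538.188, 231.282] pointing down, gripper open.
Joint ranges: [-156.59, 156.59], [-49.26, 127.26], [12.9, 141.05], [-63.56, 243.56], [4.71, 150.69], [-161.64, 161.64]. Speed limits (degrees/s): [159.86, 159.86, 180, 180, 180, 180].

## Interface

Orientations are given as a 3x3 rotation matrix whose columns are the frame's x, y, z axes.
In Python, from workcell import monitor, snapshot, camera_info, close_job, arm gives the robot as it stands. The module is installed in compiled form; this text tells all that it offers.
- The arm moves only by the tool play_rows, never from a script. Its argument "series" is a list of rows, each a list of 5 numbers: the closure, from 0 (fully open) to 1 (shut), then the shift along the tool's x, y, z each as a share of 0.3 m, from -1 to 1, then the turn about the tool's z as a share of 180 degrees, from -1 to 1. A call has 1 to 5 rows; each row is the pose to reach, as a shift and turn from the pose measured when the call began, along the tool's axes at that moment, turning the shorter way round; what a row does not reach only later rows make up. A row lasts 1/8 s, in which the tool goes at most 62.5 mm and 10.7 degrees, less where a joint would pass 70% of its speed; a pose out of reach is approached as far as the arm can. A call with a number of a shift or a turn outside -1 to 1 is refused whole. A call with a gripper value outside its range is refused whole. The fingers move at their own pace and stop on an object; "newtons" is the grip in N (left out, the last holds). Time passes only in rows, so rows that repeat a pose let the fingers close. It gives the time, the measured TCP pose, the force and the opening at its end, in the units of the state.
- monitor.read_state(): the state, without advancing time (a new reading comes with each control period).
- snapshot(name): name is "scene" or "top" or "wrist"; returns (picture, depth): 400x640x3 uint8, red, green, blue; 400x640 float32, mm along the optical axis (not along the pixel's ray), 0 where there is no reading.
- camera_info(name): a dict with "K" (3x3 intrinsics, pixels), "extrinsics" (4x4, takes a point from world to camera coordinates). Camera axes: x right, y down, z forward; pixel columns grow to the right and rows downward; lengths in mm; the calibration is good to about 2 mm. A picture is of the moment at which its call begins: read the wrist's pose just before it. camera_info takes no time and is no camera call; for the wrist camera it gives the pose at the moment of the call.
- close_job(): hands the job in, once; it reports no verdict.
The state is a dict: "time_s": time; "q": joint angles; "dq": joint speeds; "joint_torque": joint torques, N m; "eef_pos": TCP position; "tool_rot": TCP orientation; "wrist_force": force on the tool from outside, world axes, zero at the start; "torque": the same for the moment, N m; "gripper_width": finger opening in mm.
Only numpy, scipy, OpenCV 4.12 (cv2) and the standard library are available. Lean on these libraries where they do the work, as an engineer would, in place of code of your own. Each camera call takes 0.05 s, during which the arm holds its last target. There are 200 camera calls.

## Working session

There is one attempt and no reset: what is moved stays moved. The work goes in short steps, Python scripts to look and compute and a tool call to move; the robot and the scene stay as the last step left them, time stands still between calls to the robot, and variables do not carry over. Pictures are saved under pics/ and viewed, about 8 in all and at most 12, crops included, and the job is handed in when it is done.

Besides the shell and the picture viewer there is one more tool, called after ">>>" in YAML: its name, and indented under it one key for each argument. play_rows: Moves the arm, as the interface text tells. Shift numbers are shares of 0.3 m and turn numbers shares of 180 degrees, none past 1 either way. Its arguments: {"type":"object","properties":{"series":{"type":"array"},"newtons":{"type":"number"}},"required":["series"]}

```bash
mkdir -p pics; cat > h.py <<'E'
import numpy as np, cv2
from workcell import monitor, snapshot, camera_info, arm
def snap(n,f):
    ci=camera_info(n); p,d=snapshot(n); cv2.imwrite('pics/'+f+'.png',p[:,:,::-1]); np.savez('pics/'+f,p=p,d=d,K=ci['K'],E=ci['extrinsics']); return p,d,np.array(ci['K']),np.array(ci['extrinsics'])
def cloud(d,K,E):
    v,u=np.mgrid[:d.shape[0],:d.shape[1]]
    r=np.stack([(u-K[0,2])/K[0,0],(v-K[1,2])/K[1,1],np.ones(d.shape)],-1)*d[...,None]
    return (r-E[:3,3])@E[:3,:3]
def ray(u,v,z,K,E):
    R=E[:3,:3];c=-R.T@E[:3,3];w=R.T@np.linalg.inv(K)@np.array([u,v,1.]);return c+w*(z-c[2])/w[2]
E
python3 - <<'E'
from h import *
s=monitor.read_state();print(s)
for n in("top","scene"): snap(n,n+'1')
E
```

```text
{'time_s': 0.0, 'q': array([-7.80078963e+01,  1.18847553e+01,  8.84056067e+01,  7.74015675e-04,
        7.98415902e+01, -8.62479621e+00]), 'dq': array([-0.03441798,  0.07385428, -0.10973485,  0.08320242, -0.03012995,
        0.04608033]), 'joint_torque': array([-1.05988991e-03, -3.83037758e+01, -2.91596711e+01, -2.09491291e-04,
        1.05798521e-02,  4.48089864e-06]), 'eef_pos': array([ 202.28427314, -537.42970198,  230.11406349]), 'tool_rot': array([[ 9.35956644e-01,  3.52114958e-01, -4.65502498e-04],
       [ 3.52115084e-01, -9.35953995e-01,  2.25550036e-03],
       [ 3.58506494e-04, -2.27496100e-03, -9.99997348e-01]]), 'wrist_force': array([ 0.78911825,  0.13722551, -0.26677878]), 'torque': array([0.01027587, 0.01365907, 0.04011749]), 'gripper_width': 85.24706338261936}
```

View pics/top1.png

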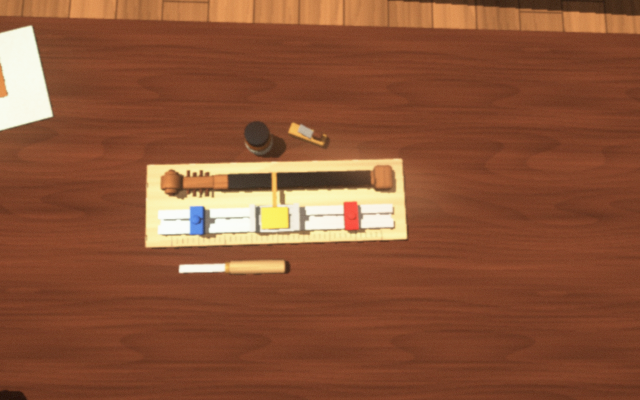

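View pics/scene1.png

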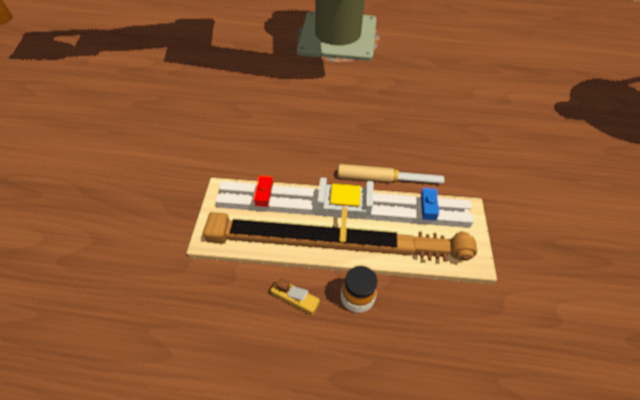

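The top view shows the pad at about (275,218), the red stop at (352,216), the blue stop at (197,220), the jar at (258,138), the plane at (308,133) and the chisel at (232,267). The scene view agrees. I'll measure next.

```bash
python3 - <<'E'
from h import *
for n in("top1","scene1"):
    z=np.load(f'pics/{n}.npz');p,d,K,E=z['p'],z['d'],z['K'],z['E'];C=cloud(d,K,E)
    hsv=cv2.cvtColor(p,cv2.COLOR_RGB2HSV)
    for nm,lo,hi,h in(("yel",(24,200,150),(34,255,255),58.5),("red",(0,230,130),(4,255,255),58.5),("blue",(105,150,80),(125,255,255),58.5)):
        m=cv2.inRange(hsv,lo,hi);k,l,st,ce=cv2.connectedComponentsWithStats(m)
        i=1+np.argmax(st[1:,4]);mm=(l==i)
        up=mm&(C[...,2]>50)
        v,u=np.nonzero(up); print(n,nm,st[i],ce[i],ray(u.mean(),v.mean(),h,K,E).round(1),'depth med',np.median(C[up],0).round(1),cv2.minAreaRect(C[up][:,:2].astype(np.float32)))
E
```

```text
Traceback (most recent call last):
ValueError: attempt to get argmax of an empty sequence
```

```bash
python3 - <<'E'
from h import *
z=np.load('pics/top1.npz');print(cv2.cvtColor(z['p'],cv2.COLOR_RGB2HSV)[[218,216,220],[275,352,197]])
for n in("top1","scene1"):
    z=np.load(f'pics/{n}.npz');p,d,K,E=z['p'],z['d'],z['K'],z['E'];C=cloud(d,K,E)
    hsv=cv2.cvtColor(p,cv2.COLOR_RGB2HSV)
    for nm,lo,hi,h in(("yel",(24,220,120),(34,255,255),58.5),("red",(0,215,90),(4,255,255),58.5),("blue",(105,150,80),(125,255,255),58.5)):
        m=cv2.inRange(hsv,lo,hi);k,l,st,ce=cv2.connectedComponentsWithStats(m)
        if k<2: print(n,nm,'none');continue
        i=1+np.argmax(st[1:,4]);mm=(l==i)
        up=mm&(C[...,2]>50)
        v,u=np.nonzero(up); print(n,nm,st[i],ce[i],ray(u.mean(),v.mean(),h,K,E).round(1),'depth med',np.median(C[up],0).round(1),cv2.minAreaRect(C[up][:,:2].astype(np.float32)))
E
```

```text
[[ 28 149 251]
 [  3 183 250]
 [110 151 220]]
top1 yel none
top1 red none
top1 blue [192 215   7   9  35] [195.68571429 218.74285714] [557.6 212.1  58.5] depth med [558.1 210.3  65. ] ((556.856689453125, 211.26174926757812), (9.917963027954102, 15.473475456237793), 88.39167022705078)
scene1 yel [331 184  29  22 563] [345.04085258 194.29662522] [565.6  67.3  58.5] depth med [565.5  67.4  58. ] ((748.2775268554688, 79.58491516113281), (413.43115234375, 47.57965087890625), 3.8647687435150146)
scene1 red [254 177  18  29 375] [262.93066667 190.72      ] [574.7 -71.3  58.5] depth med [575.8 -71.   57.7] ((753.9246826171875, -12.820587158203125), (436.3500671386719, 32.88401412963867), 18.20107078552246)
scene1 blue [422 189  17  30 393] [429.05343511 204.21119593] [563.1 207.7  58.5] depth med [564.  207.3  57.4] ((747.3351440429688, 152.23980712890625), (34.957786560058594, 446.6054382324219), 73.19478607177734)
```

```bash
python3 - <<'E'
from h import *
for n in("top1","scene1"):
    z=np.load(f'pics/{n}.npz');p,d,K,E=z['p'],z['d'],z['K'],z['E'];C=cloud(d,K,E)
    hsv=cv2.cvtColor(p,cv2.COLOR_RGB2HSV)
    for nm,lo,hi,h in(("yel",(25,135,150),(34,255,255),58.5),("red",(0,165,140),(5,255,255),58.5),("blue",(105,120,100),(125,255,255),58.5)):
        m=cv2.inRange(hsv,lo,hi)&(255*((abs(C[...,2]-58.5)<6)).astype(np.uint8));k,l,st,ce=cv2.connectedComponentsWithStats(m)
        i=1+np.argmax(st[1:,4]);up=(l==i)
        v,u=np.nonzero(up); print(n,nm,st[i],ray(u.mean(),v.mean(),h,K,E).round(1),'depth med',np.median(C[up],0).round(1),np.round(np.hstack([np.ravel(x) for x in cv2.minAreaRect(C[up][:,:2].astype(np.float32))]),1))
E
```

```text
top1 yel [262 207  26  22 517] [561.9  68.7  58.5] depth med [562.3  68.3  59.4] [562.   68.7  38.1  46.2   2.2]
top1 red [344 202  14  28 284] [565.8 -71.7  58.5] depth med [562.5 -71.9  58.9] [566.8 -71.5  50.5  22.8   2.5]
top1 blue [191 207  12  27 282] [555.1 210.   58.5] depth med [553.2 209.1  59. ] [555.5 210.4  48.8  20.8   2.8]
scene1 yel [331 184  29  21 541] [565.4  67.7  58.5] depth med [565.5  67.7  58. ] [563.6  67.2  40.7  47.6   3.3]
scene1 red [254 176  18  26 320] [574.5 -71.7  58.5] depth med [576.1 -71.5  57.6] [570.6 -73.   50.6  24.4   1.7]
scene1 blue [422 189  17  27 310] [562.  208.3  58.5] depth med [563.9 207.9  57.4] [557.7 209.6  52.   23.5   2.6]
```

The pad is at about (563.5, 68), the red stop at about (568, -72) and the gauge yaw is about 2.4°. The centre spacing is 140 mm, so the carriage has about 83 mm to travel towards world -y. The two views disagree by up to about 6 mm across the rail, so I'll check from close by. Moving over the pad now with the fingers shut.

>>> play_rows:
  series:
    - [1, 0.2, -0.16, 0, 0.1]
    - [1, 0.4, -0.32, 0, 0.1]
    - [1, 0.6, -0.48, 0, 0.1]
    - [1, 0.78, -0.62, 0, 0.1]
    - [1, 0.78, -0.62, 0, 0.1]
  newtons: 30

```text
time_s: 0.72
eef_pos: [356.4, -278.6, 230.3]
tool_rot: [[0.999, 0.046, -0.001], [0.046, -0.999, 0.003], [-0.0, -0.003, -1.0]]
wrist_force: [1.2, -0.8, -0.2]
gripper_width: 0.1
```

>>> play_rows:
  series:
    - [1, 0.15, -0.2, 0, 0]
    - [1, 0.3, -0.4, 0, 0]
    - [1, 0.45, -0.6, 0, 0]
    - [1, 0.6, -0.8, 0, 0]
    - [1, 0.6, -0.8, 0, 0]

```text
time_s: 1.35
eef_pos: [525.7, -28.2, 230.5]
tool_rot: [[0.999, 0.048, -0.001], [0.048, -0.999, 0.003], [-0.001, -0.003, -1.0]]
wrist_force: [0.1, -1.0, 0.6]
gripper_width: -0.0
```

```bash
python3 - <<'E'
from h import *
s=monitor.read_state();print(s['eef_pos'])
E
```

```text
[525.70122153 -28.20142261 230.49417412]
```

>>> play_rows:
  series:
    - [1, 0.07, -0.16, 0, 0]
    - [1, 0.14, -0.31, 0.1, 0]
    - [1, 0.14, -0.315, 0.25, 0]
    - [1, 0.14, -0.315, 0.35, 0]
    - [1, 0.14, -0.315, 0.35, 0]

```text
time_s: 1.98
eef_pos: [559.8, 68.9, 122.1]
tool_rot: [[0.999, 0.048, -0.009], [0.048, -0.999, 0.003], [-0.009, -0.004, -1.0]]
wrist_force: [0.8, -0.9, 0.3]
gripper_width: -0.1
```

```bash
python3 - <<'E'
from h import *
print(monitor.read_state()['eef_pos'])
for n in('wrist','top','scene'):
  p,d,K,E=snap(n,n+'2');C=cloud(d,K,E)
  hsv=cv2.cvtColor(p,cv2.COLOR_RGB2HSV)
  for nm,lo,hi,h in(("yel",(25,135,150),(34,255,255),58.5),("red",(0,165,140),(5,255,255),58.5)):
    m=cv2.inRange(hsv,lo,hi)&(255*((abs(C[...,2]-58.5)<6)).astype(np.uint8));k,l,st,ce=cv2.connectedComponentsWithStats(m)
    if k<2:continue
    i=1+np.argmax(st[1:,4]);up=(l==i)
    print(n,nm,st[i],np.median(C[up],0).round(1),np.round(np.hstack([np.ravel(x) for x in cv2.minAreaRect(C[up][:,:2].astype(np.float32))]),1))
E
```

```text
[559.84966759  68.85912819 122.09520084]
wrist yel [ 292  188   76   54 3243] [565.9  73.8  58.8] [561.9  70.2  36.7  47.2   2.1]
wrist red [ 534  177   46   40 1330] [583.4 -70.1  58.1] [581.6 -71.   25.4  25.4   2.6]
top red [345 203  12  14 121] [581.  -72.   58.8] [578.6 -71.   21.   24.4  88.9]
scene yel [331 185  30  20 475] [567.9  70.7  58. ] [563.3  67.8  39.6  48.3   2.4]
scene red [254 177  17  25 283] [578.4 -72.4  57.6] [571.  -73.   50.5  24.1   2.3]
```

View pics/wrist2.png

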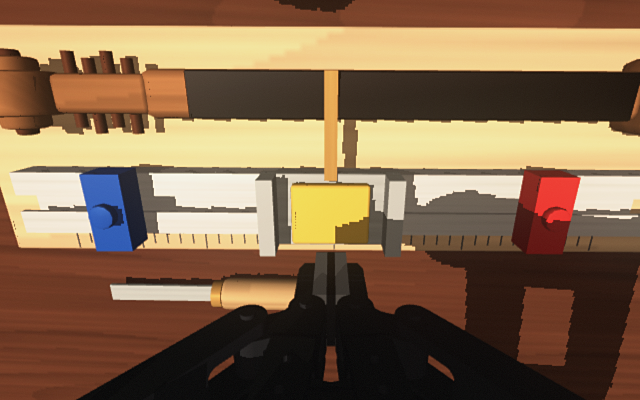

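The wrist view shows the shut fingertips at about (330,255), just short of the pad at (292–368, 183–244). The end walls are at x≈266 and 395, and the red stop is to the right at (546,210). The pad centre is about (562.5, 69), so the TCP is well centred along the rail and about 3 mm short across it. I'll lower to just above the pad.

>>> play_rows:
  series:
    - [1, 0.01, 0, 0.07, 0]
    - [1, 0.01, 0, 0.14, 0]
    - [1, 0.01, 0, 0.185, 0]
    - [1, 0.01, 0, 0.195, 0]
    - [1, 0.01, 0, 0.195, 0]

```text
time_s: 2.75
eef_pos: [568.0, 68.5, 69.6]
tool_rot: [[0.999, 0.047, 0.003], [0.047, -0.999, 0.003], [0.003, -0.003, -1.0]]
wrist_force: [-0.0, -0.5, 0.2]
gripper_width: 0.3
```

>>> play_rows:
  series:
    - [1, -0.015, 0, 0.01, 0]
    - [1, -0.015, 0, 0.02, 0]
    - [1, -0.015, 0, 0.02, 0]
    - [1, -0.015, 0, 0.02, 0]

```text
time_s: 3.25
eef_pos: [563.6, 68.3, 63.6]
tool_rot: [[0.999, 0.047, 0.003], [0.047, -0.999, 0.003], [0.003, -0.003, -1.0]]
wrist_force: [0.7, -0.4, -0.0]
gripper_width: 0.0
```

Now I'll press down in small steps while watching the force.

>>> play_rows:
  series:
    - [1, 0, 0, 0.01, 0]
    - [1, 0, 0, 0.02, 0]
    - [1, 0, 0, 0.025, 0]
    - [1, 0, 0, 0.025, 0]

```text
time_s: 3.75
eef_pos: [563.8, 68.3, 56.5]
tool_rot: [[0.999, 0.047, 0.003], [0.047, -0.999, 0.003], [0.003, -0.003, -1.0]]
wrist_force: [-1.5, 0.9, 4.8]
gripper_width: 0.1
```

>>> play_rows:
  series:
    - [1, 0, 0, 0.007, 0]
    - [1, 0, 0, 0.014, 0]
    - [1, 0, 0, 0.014, 0]

```text
time_s: 4.12
eef_pos: [563.9, 68.3, 53.5]
tool_rot: [[0.999, 0.047, 0.003], [0.047, -0.999, 0.003], [0.003, -0.002, -1.0]]
wrist_force: [-3.4, 0.2, 9.9]
gripper_width: 0.0
```

>>> play_rows:
  series:
    - [1, 0, 0, 0.005, 0]
    - [1, 0, 0, 0.01, 0]
    - [1, 0, 0, 0.01, 0]

```text
time_s: 4.5
eef_pos: [564.0, 68.3, 53.3]
tool_rot: [[0.999, 0.048, 0.003], [0.048, -0.999, 0.002], [0.003, -0.002, -1.0]]
wrist_force: [-7.4, -0.7, 18.9]
gripper_width: 0.5
```

About 19 N is on the pad and it is at the bottom. Now a gentle slide along tool +y, which follows the rail towards the red stop.

>>> play_rows:
  series:
    - [1, 0, 0.01, 0.009, 0]
    - [1, 0, 0.025, 0.009, 0]
    - [1, 0, 0.04, 0.009, 0]
    - [1, 0, 0.06, 0.009, 0]
    - [1, 0, 0.08, 0.009, 0]

```text
time_s: 5.12
eef_pos: [565.0, 44.4, 53.4]
tool_rot: [[0.999, 0.048, 0.002], [0.048, -0.999, 0.002], [0.002, -0.002, -1.0]]
wrist_force: [-8.4, 1.1, 19.9]
gripper_width: -0.3
```

```bash
cat > c.py <<'E'
import sys
from h import *
print(monitor.read_state()['eef_pos'])
for n in('wrist','scene'):
  p,d,K,E=snap(n,n+sys.argv[1]);C=cloud(d,K,E)
  hsv=cv2.cvtColor(p,cv2.COLOR_RGB2HSV)
  for nm,lo,hi,h in(("yel",(25,135,110),(34,255,255),54),("red",(0,165,140),(5,255,255),58.5)):
    m=cv2.inRange(hsv,lo,hi)&(255*((abs(C[...,2]-h)<6)).astype(np.uint8));k,l,st,ce=cv2.connectedComponentsWithStats(m)
    if k<2:continue
    i=1+np.argmax(st[1:,4]);up=(l==i)
    print(n,nm,st[i],np.median(C[up],0).round(1),np.round(np.hstack([np.ravel(x) for x in cv2.minAreaRect(C[up][:,:2].astype(np.float32))]),1))
E
python3 c.py 3
```

```text
[565.03379077  44.4438097   53.3561162 ]
wrist yel [ 274  235  106   70 2070] [576.5  53.7  53. ] [563.4  46.4  36.3  47.6   2.7]
wrist red [ 566  225   64   45 2149] [585.3 -70.9  58.1] [583.7 -70.7  21.1  25.7   1.7]
scene yel [316 196  29  10 189] [578.3  47.4  52.3] [575.9  43.3  17.7  47.2   4.9]
scene red [254 177  17  25 296] [577.1 -72.6  57.5] [570.7 -73.3  51.2  24.    3.8]
```

View pics/wrist3.png

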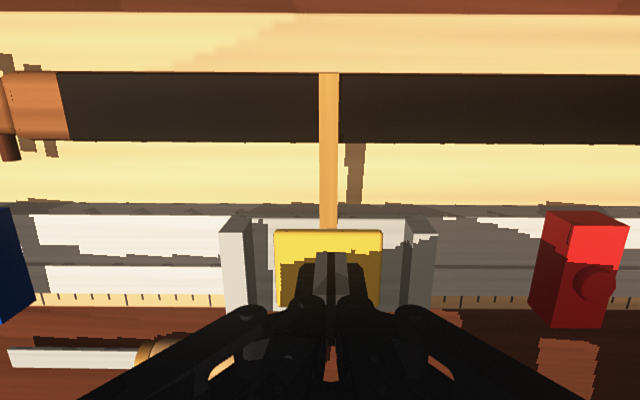

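The wrist view shows the fingertip still central on the pressed pad at (328,270). The carriage has moved with it, and the stop is at right (590,265), about 59 mm further on.

>>> play_rows:
  series:
    - [1, -0.003, 0.02, 0.009, 0]
    - [1, -0.003, 0.05, 0.009, 0]
    - [1, -0.003, 0.08, 0.009, 0]
    - [1, -0.003, 0.11, 0.009, 0]
    - [1, -0.003, 0.135, 0.009, 0]

```text
time_s: 5.85
eef_pos: [566.7, 2.9, 53.4]
tool_rot: [[0.999, 0.048, 0.003], [0.048, -0.999, 0.001], [0.003, -0.001, -1.0]]
wrist_force: [-6.3, 1.5, 17.2]
gripper_width: 0.3
```

>>> play_rows:
  series:
    - [1, -0.002, 0.01, 0.009, 0]
    - [1, -0.002, 0.02, 0.009, 0]
    - [1, -0.002, 0.03, 0.009, 0]
    - [1, -0.002, 0.04, 0.009, 0]
    - [1, -0.002, 0.05, 0.009, 0]

```text
time_s: 6.48
eef_pos: [567.4, -12.3, 53.4]
tool_rot: [[0.999, 0.048, 0.003], [0.048, -0.999, 0.001], [0.003, -0.001, -1.0]]
wrist_force: [-6.1, 0.7, 16.9]
gripper_width: 0.1
```

```bash
python3 c.py 4
```

```text
[567.36787469 -12.30970258  53.35692127]
wrist yel [ 274  234  106   72 2152] [579.  -3.  53.] [565.6 -10.4  37.5  47.9   2.5]
wrist red [437 222  60  14 460] [592.5 -73.4  58. ] [591.4 -70.4   5.6  24.6   2.8]
scene yel [283 186  30  17 195] [580.4  -6.1  52.4] [570.8 -12.8  33.9  48.1   6.3]
scene red [254 195  15   8  71] [593.1 -71.6  56.9] [591.7 -71.6  22.6   8.7  88.9]
```

View pics/wrist4.png

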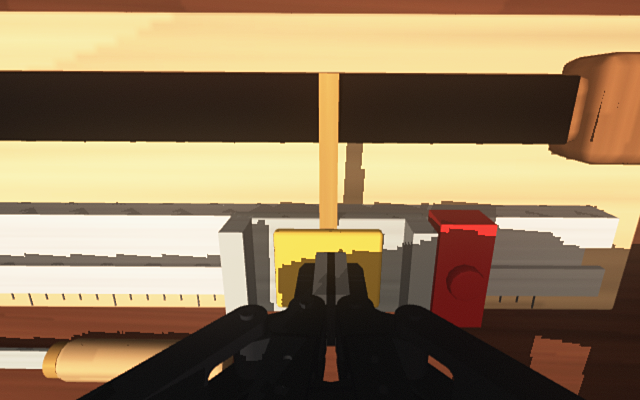

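The carriage wall at (422,260) is now almost at the red stop at (437,265), with an estimated 1–4 mm left. I'll creep on until the force along the rail rises.

>>> play_rows:
  series:
    - [1, -0.002, 0.005, 0.009, 0]
    - [1, -0.002, 0.01, 0.009, 0]
    - [1, -0.002, 0.014, 0.009, 0]
    - [1, -0.002, 0.014, 0.009, 0]

```text
time_s: 7.08
eef_pos: [567.5, -16.0, 53.4]
tool_rot: [[0.999, 0.048, 0.004], [0.048, -0.999, 0.002], [0.004, -0.002, -1.0]]
wrist_force: [-5.4, 3.0, 17.5]
gripper_width: -0.0
```

>>> play_rows:
  series:
    - [1, -0.002, 0.004, 0.009, 0]
    - [1, -0.002, 0.008, 0.009, 0]
    - [1, -0.002, 0.008, 0.009, 0]

```text
time_s: 7.45
eef_pos: [567.5, -16.1, 53.3]
tool_rot: [[0.999, 0.047, 0.005], [0.047, -0.999, 0.006], [0.005, -0.006, -1.0]]
wrist_force: [-5.9, 7.2, 18.1]
gripper_width: 0.3
```

The TCP has stalled at y = -16.1 and the rail force has risen to 7 N, so the carriage is on the stop. I'll ease off the side push, keeping a slight bias, then lift straight up.

>>> play_rows:
  series:
    - [1, 0, 0.003, 0.008, 0]
    - [1, 0, 0.003, 0.008, 0]

```text
time_s: 7.7
eef_pos: [567.5, -16.0, 53.4]
tool_rot: [[0.999, 0.048, 0.004], [0.048, -0.999, 0.007], [0.004, -0.007, -1.0]]
wrist_force: [-6.9, 4.2, 17.3]
gripper_width: 0.2
```

>>> play_rows:
  series:
    - [1, 0, 0.003, -0.01, 0]
    - [1, 0, 0.003, -0.025, 0]
    - [1, 0, 0.002, -0.05, 0]
    - [1, 0, 0.002, -0.1, 0]
    - [1, 0, 0, -0.2, 0]

```text
time_s: 8.32
eef_pos: [566.1, -16.4, 113.0]
tool_rot: [[0.999, 0.048, 0.001], [0.048, -0.999, 0.008], [0.001, -0.008, -1.0]]
wrist_force: [0.7, 0.5, 0.5]
gripper_width: -0.1
```

>>> play_rows:
  series:
    - [1, 0, 0, -0.15, 0]
    - [1, -0.15, 0, -0.3, 0]
    - [1, -0.3, 0, -0.4, 0]
    - [1, -0.4, 0, -0.4, 0]
    - [1, -0.4, 0, -0.4, 0]

```text
time_s: 8.95
eef_pos: [445.0, -23.1, 233.9]
tool_rot: [[0.999, 0.047, 0.003], [0.047, -0.999, 0.007], [0.003, -0.007, -1.0]]
wrist_force: [0.9, 0.1, 1.2]
gripper_width: 0.1
```

```bash
sed -i 's/,54)/,57)/;s/135,110/135,150/' c.py; sed -i "s/'wrist','scene'/'wrist','scene','top'/" c.py; python3 c.py 5; python3 -c "
import cv2,numpy as np
s=cv2.imread('pics/scene5.png')[120:330,170:510];t=cv2.imread('pics/top5.png')[100:290,120:430]
cv2.imwrite('pics/f5.png',np.vstack([cv2.resize(s,(480,296)),cv2.resize(t,(480,294))]))"
```

```text
[445.04077227 -23.07507554 233.90546092]
wrist yel [ 300   13   57   49 2742] [566.3 -13.6  58.7] [566.2 -13.8  37.4  47.7   2.5]
wrist red [ 385    5   28   68 1400] [570.3 -72.8  58.1] [567.4 -72.4  51.7  22.2   3.2]
scene yel [281 181  30  20 529] [568.7 -16.   58.1] [567.4 -16.1  39.7  48.1   2.3]
scene red [254 176  16  26 270] [576.3 -73.6  57.6] [569.7 -75.   53.   21.    5.1]
top yel [308 206  26  21 499] [565.3 -14.6  59.6] [565.5 -15.4  37.3  46.    0.8]
top red [346 202  12  28 251] [562.4 -73.9  58.9] [566.9 -73.1  50.7  20.    2.9]
```

View pics/f5.png

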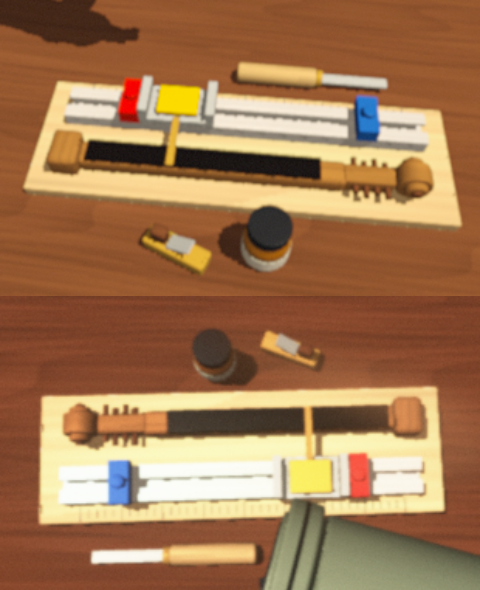

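View pics/wrist5.png

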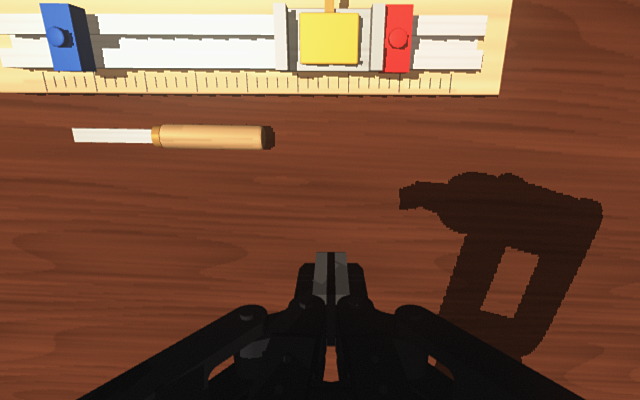

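The pad is back up (58.7 mm) and the bystanders are where they were. Pad and stop centres measure 57.5–58.6 mm apart, so I'll check the contact gap directly along the depth profile.

```bash
python3 - <<'E'
from h import *
z=np.load('pics/wrist5.npz');p,d,K,E=z['p'],z['d'],z['K'],z['E'];C=cloud(d,K,E)
for r in(22,55):
  for u in range(364,392): print(r,u,p[r,u],C[r,u].round(1))
R=(lambda m:m)(0)
# spacing of wall-top centres vs stop along gauge y
a=np.radians(2.4);gy=np.array([-np.sin(a),np.cos(a),0])
m=(abs(C[...,2]-66)<2)&(p.max(-1).astype(int)-p.min(-1)<30)
q=(C[m]@gy);h=np.histogram(q,bins=np.arange(-90,30,4));print(list(zip(h[1].round(),h[0])))
E
```

```text
22 364 [241 235 219] [580.7 -43.8  49.4]
22 365 [237 231 214] [580.9 -44.7  48.5]
22 366 [236 230 212] [580.7 -45.5  49.5]
22 367 [237 230 213] [580.8 -46.3  49.4]
22 368 [239 232 216] [580.9 -47.2  49.1]
22 369 [243 236 217] [581.  -48.1  48.6]
22 370 [171 157 138] [580.6 -48.7  51.3]
22 371 [129 115  98] [579.1 -48.8  59.9]
22 372 [213 200 180] [578.1 -49.1  65.8]
22 373 [238 232 212] [578.2 -49.9  65.4]
22 374 [236 230 212] [578.  -50.6  66.6]
22 375 [235 228 210] [578.3 -51.6  64.9]
22 376 [235 228 210] [578.4 -52.4  65. ]
22 377 [235 228 211] [578.3 -53.1  65.7]
22 378 [234 227 210] [578.5 -54.1  64.6]
22 379 [234 226 209] [578.7 -55.   63.6]
22 380 [235 227 210] [578.2 -55.4  66.8]
22 381 [235 228 211] [578.3 -56.3  66.6]
22 382 [236 229 210] [578.5 -57.2  65.6]
22 383 [240 236 216] [578.6 -58.1  65. ]
22 384 [214 184 164] [578.4 -58.7  66.7]
22 385 [131  73  60] [579.9 -60.5  58.5]
22 386 [136  46  33] [580.2 -61.5  57.1]
22 387 [253  75  63] [580.  -62.2  58.1]
22 388 [249  80  66] [580.1 -63.   58. ]
22 389 [245  78  65] [580.1 -63.8  58.3]
22 390 [245  78  66] [580.2 -64.8 
[... 1368 characters left out ...]
 np.int64(0)), (np.int64(-66), np.int64(0)), (np.int64(-62), np.int64(0)), (np.int64(-58), np.int64(0)), (np.int64(-54), np.int64(0)), (np.int64(-50), np.int64(0)), (np.int64(-46), np.int64(0)), (np.int64(-42), np.int64(0)), (np.int64(-38), np.int64(0)), (np.int64(-34), np.int64(0)), (np.int64(-30), np.int64(0)), (np.int64(-26), np.int64(0)), (np.int64(-22), np.int64(0)), (np.int64(-18), np.int64(0)), (np.int64(-14), np.int64(0)), (np.int64(-10), np.int64(0)), (np.int64(-6), np.int64(62)), (np.int64(-2), np.int64(317)), (np.int64(2), np.int64(314)), (np.int64(6), np.int64(67)), (np.int64(10), np.int64(0)), (np.int64(14), np.int64(0)), (np.int64(18), np.int64(0)), (np.int64(22), np.int64(0))]
```

The wall's outer edge runs straight into the red block within one pixel, with no rail showing between them. The carriage is on the stop.

```bash
python3 -c "
from workcell import monitor,close_job
s=monitor.read_state();print(s['time_s'],s['wrist_force']);print(close_job())"
```

```text
9.1 [ 0.36582788 -1.29105083 -0.21859857]
the job is handed in; nothing more can be done
None
```

The carriage is resting against the red stop, the pad has sprung back up, and the job is handed in at 9.1 s of the 38 s allowed.

- **What I did:** With the fingers shut I pressed the pad to the bottom (about 17–20 N) and slid the carriage about 84 mm along the rail. It stalled at the stop at about 7 N along the rail. I then eased off the side push, lifted straight up and moved the hand clear.
- **Contact:** In the last wrist view the carriage wall meets the red block within one pixel, with no rail showing between them. The pad and stop centres measure 57.5–58.9 mm apart, depending on the camera. That is slightly over the nominal 57 mm, but within the roughly 2 mm calibration error.
- **Pad and hand:** The pad top reads 58–59.6 mm, so it is up. The wrist force is about 1 N, within the noise.
- **Bystanders:** The jar, chisel and plane look unmoved in the pictures; I did not measure their positions.
- **Side force:** While pressing there was a 5–8 N force across the rail, which had no visible effect.

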